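# Unscrew the cap of the square sample jar

### The job

Open the square sample jar: stand it in the square pocket of the jar holder so that it cannot turn, let go of it, then unscrew its cap anticlockwise with repeated short twists, taking a fresh grip each time, until it lifts free. Lay the cap flat, top up, in the shallow metal tray and leave the jar standing fully down in its holder. Keep the jar upright and do not disturb the other things on the worktop.

Things in the scene. Friction and masses are not known exactly. Their poses are not given: they have to be found in the camera images.
- jar: Loose white plastic jar, 0.3 kg, with a hollow square body 60 x 60 mm and 46 mm high, and a round threaded neck (radius 18 mm, 21.3 mm over the thread) from 46 to 64 mm height. Origin: centre of the underside; z up, x and y square to the side walls, so a quarter turn looks the same. With the cap on it is 71 mm high.
- cap: Loose grey ribbed round screw cap on the jar, 52 mm across, 23 mm high, 0.045 kg, closed flat top, open below. Origin: centre of its underside; z up through its top. Screwed home (as at the start) its origin lies on the jar's axis 48 mm above the jar's origin, 2 mm above the square shoulder, its x along the jar's x.
- holder: Fixed aluminium jar holder, plate 100 x 100 x 6 mm with four low walls round a square pocket 64 x 64 mm; the walls are 10 mm thick and their tops are 18 mm above the worktop. Origin: centre of the underside; x and y square to the pocket walls.
- holder_seat (a point): Centre of the pocket floor of the holder, 6 mm above the worktop: here the jar's origin comes when the jar is fully down. Axes as the holder's; any of the four quarter turns of the jar fits.
- tray: Fixed shallow steel tray, 150 x 150 mm outside, lip 8 mm high, walls 3 mm. Origin: centre of the underside; x and y along its sides.
- tray_in (a point): Centre of the tray's inner floor, 3 mm above the worktop.
- cup: Bystander: white specimen cup with a round lid, 53 mm across, 62 mm high. Origin: centre of the underside.
- tape: Bystander: roll of tape lying flat, 86 mm across, 18 mm high. Origin: centre of the underside.
- clock: Bystander: flat lab timer, 58 x 62 x 15 mm. Origin: centre of the underside.
- pen: Bystander: black marker pen lying down, 137 mm long along its y, 14 mm thick. Origin: centre of the underside.
- jar_thread (a point): Centre of the jar's mouth, 64 mm up. Thread: right-hand, unscrews anticlockwise seen from above; tight at first, then loose. It pushes the cap up 12 mm a turn with 2 mm play: A degrees from home the cap stands max(0, 12A/360 - 2) to 12A/360 mm above home; let go, it rests at the lower. From 255 to 400 degrees it lifts straight off; past 420 it drops into the thread again.
Things that resemble listed ones, but are neither listed nor needed, are in the scene too. Of the things that look like the cap, the largest one is meant.

How it is judged:
On the way, in this order (a step that is already met when the one before it is completed fails the run):
1. the jar stands fully down in the holder, let go, with its cap still screwed home (horizontal distance between jar and holder_seat below 0.006 m and z of jar in the frame of holder_seat below 0.003 m and angle between jar's own z axis and vertical below 0.06 rad and contact force between the fingers and jar below 0.3 N and z of cap in the frame of jar below 0.049 m and horizontal distance between cap and jar below 0.004 m), for 0.1 s.
2. the cap is part-way unscrewed, 1.5 to 6 mm above home and straight on the thread, and let go for a fresh grip, with the jar still down in the holder (z of cap in the frame of jar between 0.0495 and 0.054 m and horizontal distance between cap and jar below 0.004 m and angle between cap's own z axis and vertical below 0.12 rad and z of jar in the frame of holder_seat below 0.004 m and horizontal distance between jar and holder_seat below 0.006 m and contact force between the fingers and cap below 0.3 N), for 0.1 s.
3. the cap is lifted clear of the neck, with the jar still down in the holder (z of cap in the frame of jar above 0.066 m and z of jar in the frame of holder_seat below 0.004 m and horizontal distance between jar and holder_seat below 0.006 m).
At the end, for the whole second after the job is handed in: The jar stands upright (0.06 rad) and fully down in the holder (6 mm sideways, 3 mm in height); the cap lies flat, top up (0.06 rad), on the tray's floor (3 mm in height, its centre within 50 mm of the tray's centre along each side); both at rest (horizontal distance between jar and holder_seat below 0.006 m and z of jar in the frame of holder_seat below 0.003 m and angle between each of jar, cap's own z axis and vertical below 0.06 rad and x of cap in the frame of tray_in between -0.05 and 0.05 m and y of cap in the frame of tray_in between -0.05 and 0.05 m and z of cap in the frame of tray_in below 0.003 m and linear speed of each of cap, jar below 0.01 m/s); the robot touches nothing.
It fails at once if the jar is tipped by more than 0.35 rad (angle between jar's own z axis and vertical above 0.35 rad).
It fails at once if a bystander (cup, tape, timer or pen) is shifted by more than 30 mm (distance of any of cup, tape, clock, pen from where it was at the start of the episode above 0.03 m).
It also fails if it takes over 72 s, if anything falls off the work surface, if the arm or the gripper's body presses on something with over 40 N, if the wrist force passes 120 N, or if a joint passes its speed limit or range.

### The arm

A 6-joint arm with a two-finger parallel gripper is mounted at the origin on a cart in front of the work surface, level with it; the furniture and walls round the work are solid. World frame = base frame: x ahead of the robot, y to its left, z up, the work surface at z = 0. Lengths are in m, angles in rad, forces in N, time in s.
With the tool pointing down it reaches from about 0.375 to 0.9 m from the base axis. Payload 3.1 kg.
Tool frame: the origin (TCP) lies midway between the tips of the shut fingers; the grasp point (between the pads) lies robot.grip_depth behind it (robot.grip_depth is the distance from the TCP to the grasp point, in m); z points along the fingers, y is the line along which they close (so a half turn about z gives the same grasp; the last joint's range is limited). The gripper opens to 87 mm and grips with 3 to 60 N. Pads are 19 mm wide; open, the fingers measure 117 mm over their backs; the gripper's body (75 mm by 190 mm) begins 51 mm behind the grasp point.
Start: joints at [0.936, 0.527, 1.433, -0, 1.181, -0.178], TCP at [0.275, 0.561, 0.223] pointing down, gripper open.
Joint ranges: [-3.08, 3.08], [-0.75, 2.2], [0.22, 2.44], [-1.43, 4.57], [0, 2.65], [-2.85, 2.85]. Speed limits (rad/s): [2.79, 2.79, 3.14, 3.14, 3.14, 3.14].

### API

Orientations are given as a unit quaternion [x, y, z, w].
In Python, from rig import robot gives the robot as it stands.
- The arm moves only by the tool nudge_tcp, called after "Call:" by a JSON object that holds its "fn" and its "kwargs". Schema: {"type":"object","properties":{"motion":{"type":"array","items":{"type":"array","items":{"type":"number"},"minItems":4,"maxItems":4},"minItems":1,"maxItems":20},"aperture":{"type":"number"},"force":{"type":"number"},"only":{"type":"string"},"quiet":{"type":"boolean"},"lines":{"type":"string"}},"required":["motion"],"additionalProperties":false}. motion is a list of rows, 1 to 20 of them, each of 4 numbers: dx, dy, dz in m, then a turn about the tool's z in rad; each row shifts and turns the commanded pose from where the row before left it, along the tool's axes as they then stand; what a row does not reach is not made up. A row lasts 1/12 s, in which the tool goes at most 0.0417 m and 0.125 rad, less where a joint would pass 70% of its speed; a pose out of reach is approached as far as the arm can. aperture is the finger opening in m, set as the call begins (left out keeps the last). The fingers move at their own pace and stop on an object; force is the grip in N (left out, the last holds). Time passes only in rows, so rows that do not move let the fingers close. The tool returns the time, the measured TCP pose, the force, the opening and the grip force at its end. only (a regular expression) keeps the lines of the reply that match it, lines (a string "A,B") keeps lines A to B, and quiet returns only ok. Input that does not fit is refused with a message, and nothing moves.
- robot.get_obs(): the state, without advancing time (a new reading comes with each control period).
- robot.camera(name): name is "side" or "top"; returns a dict with "img" (400x640x3 uint8, red, green, blue), "fx", "fy", "cx", "cy" (pixels), "xyz" and "attitude" of the camera in the world. Camera axes: x right, y down, z forward; pixel columns grow to the right and rows downward; lengths in m; the calibration is good to about 2 mm. A picture is of the moment at which its call begins. There is no depth.
- robot.hand_in(): hands the job in; it is judged then, once.
The state is a dict: "time": time; "q": joint angles; "joint_velocities": joint speeds; "joint_torque": joint torques, N m; "position": TCP position; "tool_rot": TCP orientation; "ft_force": force on the tool from outside, world axes, zero at the start; "moment": the same for the moment, N m; "grip_width": finger opening in m; "grip_force": force on a finger pad.
Only numpy, scipy, OpenCV 4.12 (cv2) and the standard library are available. Lean on these libraries where they do the work, as an engineer would, in place of code of your own. Each camera call takes 0.05 s, during which the arm holds its last target. There are 200 camera calls.

## Working session

There is one attempt and no reset: what is moved stays moved. The work goes in short steps, Python scripts to look and compute and a tool call to move; the robot and the scene stay as the last step left them, time stands still between calls to the robot, and variables do not carry over. Pictures are saved under pics/ and viewed, at most 10 in all, crops included, and the job is handed in when it is done.

```bash
ls; mkdir -p pics; python3 - <<'E'
from rig import robot
import cv2,numpy as np
print(robot.get_obs(), robot.grip_depth)
for n in("top","side"):
    c=robot.camera(n); cv2.imwrite(f"pics/{n}0.png",c["img"][:,:,::-1])
    print({k:v for k,v in c.items() if k!="img"})
E
```

```text
pics
{'time': 0.0, 'q': array([ 9.36500143e-01,  5.28476682e-01,  1.43385725e+00, -1.80478061e-05,
        1.18137249e+00, -1.78485921e-01]), 'joint_velocities': array([-1.25993720e-04, -3.14950637e-05,  5.73682442e-04,  1.59450880e-03,
       -1.16010876e-03, -2.89789343e-04]), 'joint_torque': array([-1.40699314e-03, -4.40043747e+01, -1.76590794e+01,  6.31611259e-02,
        5.81772847e-02, -1.51045306e-04]), 'position': array([0.27466555, 0.56062935, 0.22157948]), 'tool_rot': array([ 2.25933849e-01,  9.74142073e-01, -9.74101084e-04, -4.10117141e-04]), 'ft_force': array([-0.40884262, -0.03555142, -0.18465749]), 'moment': array([-0.00120695, -0.02366527, -0.01997146]), 'grip_force': 0.0, 'grip_width': 0.08709790088097628} 0.0187
{'fx': 520.4296187321352, 'fy': 520.4296187321352, 'cx': 320.025836049319, 'cy': 202.21467537469286, 'xyz': array([ 0.35568803, -0.02742877,  1.32156822]), 'attitude': array([-0.69525229,  0.71523467, -0.05335324,  0.04708561])}
{'fx': 380.08151339013455, 'fy': 380.08151339013455, 'cx': 320.5573270796304, 'cy': 196.02943900053253, 'xyz': array([ 0.55579819, -0.84353866,  0.78601471]), 'attitude': array([ 0.91258506,  0.00183028, -0.00846666, -0.40879514])}
```

View pics/top0.png

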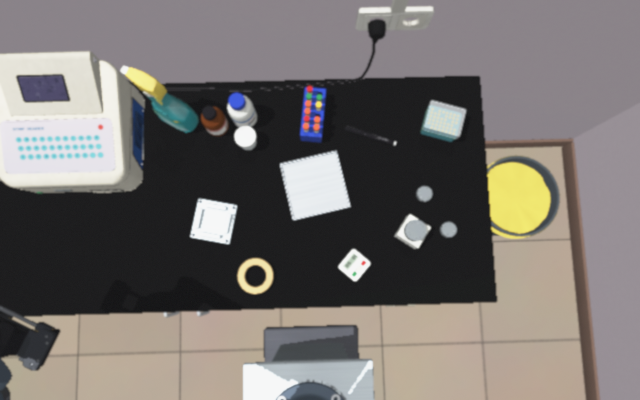

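View pics/side0.png

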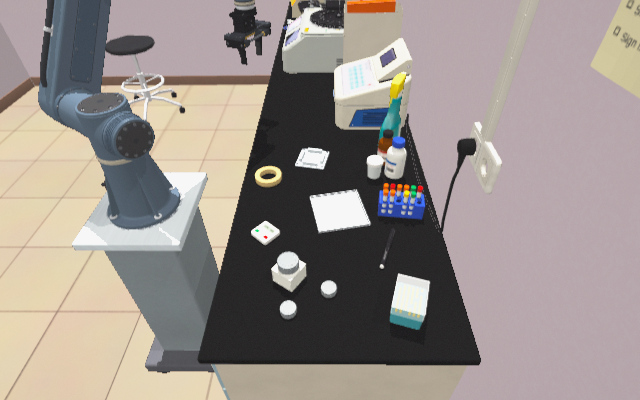

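Top view: the capped jar is at (414,231), with two smaller look-alike caps at (424,194) and (448,230). The holder is at (214,221) and the pale 150 mm square, probably the tray, at (315,185). The tape is at (255,276), the clock at (354,265), the cup at (246,138) and the pen at (371,135). The side view agrees. Next I zoom in and measure.

```bash
cat > h.py <<'E'
import numpy as np, cv2
from scipy.spatial.transform import Rotation as R
from rig import robot
def ray(c,u,v,z):
    d=R.from_quat(c["attitude"]).apply([(u-c["cx"])/c["fx"],(v-c["cy"])/c["fy"],1.])
    return c["xyz"]+d*(z-c["xyz"][2])/d[2]
def proj(c,p):
    q=R.from_quat(c["attitude"]).inv().apply(np.asarray(p)-c["xyz"])
    return np.array([c["fx"]*q[0]/q[2]+c["cx"],c["fy"]*q[1]/q[2]+c["cy"]])
def zoom(img,u,v,r,s=400):
    return cv2.resize(img[max(0,v-r):v+r,max(0,u-r):u+r,::-1],(s,s),interpolation=cv2.INTER_CUBIC)
E
python3 - <<'E'
from h import *
t=robot.camera("top");s=robot.camera("side")
a=np.hstack([zoom(t["img"],414,225,28,260),zoom(t["img"],214,221,28,260),zoom(t["img"],315,185,40,260)])
b=np.hstack([zoom(s["img"],290,270,32,260),zoom(s["img"],313,158,28,260),zoom(s["img"],340,211,40,260)])
cv2.imwrite("pics/z.png",np.vstack([a,b]))
# white blobs on plane grid
for n,c in(("top",t),("side",s)):
    g=cv2.cvtColor(c["img"],cv2.COLOR_RGB2HSV)
    m=((g[:,:,2]>90)).astype(np.uint8)
    k,l,st,ce=cv2.connectedComponentsWithStats(m)
    for i in range(1,k):
        if 60<st[i][4]<6000:
            cn=cv2.findContours((l==i).astype(np.uint8),0,1)[0][0]
            (u,v),wh,an=cv2.minAreaRect(cn)
            p=ray(c,u,v,0.006)
            if 0.2<p[0]<0.9 and abs(p[1])<.8: print(n,st[i],np.round([u,v,*wh,an],1),p.round(3))
E
```

```text
top [ 299   85   28   57 1235] [312.5 113.1  23.2  55.6   5.7] [ 0.78  -0.029  0.006]
top [ 226   92   31   58 1235] [243.3 120.2  59.7  27.6  76. ] [0.766 0.152 0.006]
top [ 421  100   46   41 1358] [443.4 120.6  39.4  35.6  14.9] [ 0.75  -0.371  0.006]
top [201 115  26  20 226] [212.6 125.9  27.4  16.   14. ] [0.752 0.232 0.006]
top [ 279  150   72   71 3647] [314.5 184.8  60.   61.2  76.8] [ 0.589 -0.029  0.006]
top [416 186  17  16 210] [424.  193.5  15.   16.   90. ] [ 0.559 -0.309  0.006]
top [ 189  198   49   47 1734] [213.2 220.7  41.8  42.2  11.3] [0.504 0.231 0.006]
top [394 214  37  35 772] [412.7 231.1  28.1  28.5  32. ] [ 0.463 -0.275  0.006]
top [440 221  17  17 217] [448.1 229.2  15.7  16.1  63.4] [ 0.466 -0.365  0.006]
top [338 248  33  34 678] [354.  264.5  25.5  27.   39.8] [ 0.383 -0.122  0.006]
top [237 257  37  38 784] [254.8 275.8  36.1  36.8  45. ] [0.363 0.127 0.006]
top [ 12 315  23  15 129] [ 23.1 322.3  24.6   4.9  26.6] [0.266 0.698 0.006]
side [295 147  35  23 586] [312.1 157.5  32.5  20.8   7.1] [0.504 0.232 0.006]
side [254 165  28  22 433] [267.5 175.5  27.   21.   -0. ] [0.36  0.133 0.006]
side [ 378  183   48   37 1435] [401.6 200.5  47.3  33.9   4.8] [0.782 0.009 0.006]
side [ 309  189   62   44 1976] [339.7 210.1  38.8  56.6  81.3] [ 0.593 -0.032  0.006]
side [251 221  29  24 443] [265.1 232.1  20.6  24.8  53.1] [ 0.382 -0.12   0.006]
side [ 271  251   36   41 1003] [288.1 270.2  34.   35.   41.6] [ 0.457 -0.251  0.006]
side [ 390  273   40   57 1724] [409.7 301.5  35.7  51.4  11.8] [ 0.749 -0.341  0.006]
side [321 280  16  18 235] [328.5 288.5  17.   15.   90. ] [ 0.559 -0.306  0.006]
side [280 300  17  19 263] [288. 309.  18.  16.  90.] [ 0.465 -0.362  0.006]
```

View pics/z.png

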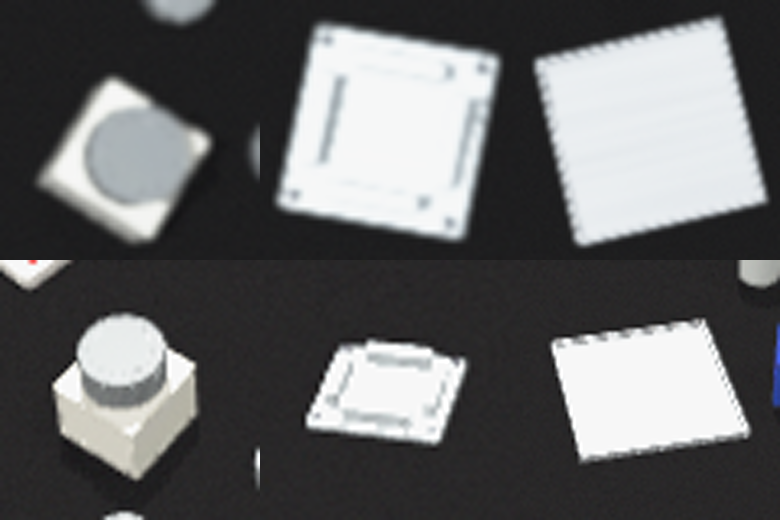

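The zoom shows the jar with its grey cap at about (415.7,230.6) and body corners at roughly (394,237), (410,214) and (432,227). The holder plate with its pocket walls and the flat lipped tray are clear too. Both views agree on the holder, (0.504,0.231), and on the tray, (0.591,-0.030). Next: sub-pixel angles and the jar position.

```bash
cat >> h.py <<'E'
def rect(c,u,v,r,z,thr=120,K=6,maxdist=None):
    "world min-area rectangle of the bright blob at (u,v), on plane z"
    im=c["img"][v-r:v+r,u-r:u+r].max(2)
    im=cv2.resize(im,None,fx=K,fy=K,interpolation=cv2.INTER_CUBIC)
    m=(im>thr).astype(np.uint8); cn=max(cv2.findContours(m,0,1)[0],key=cv2.contourArea)[:,0].astype(float)
    w=np.array([ray(c,(a+.5)/K-.5+u-r,(b+.5)/K-.5+v-r,z)[:2] for a,b in cn])
    return cv2.minAreaRect((w*1000).astype(np.float32)),w
def capfit(c,u,v,r,z,lo=120,hi=195):
    im=c["img"][v-r:v+r,u-r:u+r].max(2);K=6
    im=cv2.resize(im,None,fx=K,fy=K,interpolation=cv2.INTER_CUBIC)
    m=((im>lo)&(im<hi)).astype(np.uint8); m=cv2.morphologyEx(m,cv2.MORPH_OPEN,cv2.getStructuringElement(2,(31,31)))
    cn=max(cv2.findContours(m,0,1)[0],key=cv2.contourArea)
    (a,b),ax,_=cv2.fitEllipse(cn)
    return ray(c,(a+.5)/K-.5+u-r,(b+.5)/K-.5+v-r,z),np.array(ax)/K
E
python3 - <<'E'
from h import *
t=robot.camera("top");s=robot.camera("side")
print("holder",rect(t,214,221,30,.006)[0],rect(s,312,158,22,.006)[0])
print("tray",rect(t,315,185,42,.006)[0],rect(s,340,211,42,.006)[0])
im=t["img"].max(2); print(im[231,390:436]); print(im[210:252,416])
r,w=rect(t,414,231,22,.046); print("jar",r); 
print(cv2.approxPolyDP((w*1000).astype(np.float32),8,True)[:,0].round(0).tolist())
print("cap",capfit(t,414,231,22,.071))
print(s["img"].max(2)[255:285,288])
E
```

```text
holder ((504.0015869140625, 230.31234741210938), (104.7132797241211, 104.83890533447266), 78.11524200439453) ((505.0718078613281, 234.50949096679688), (120.70018005371094, 103.76649475097656), 78.26596069335938)
tray ((589.6132202148438, -28.87628173828125), (154.91976928710938, 154.9370880126953), 11.817484855651855) ((589.7786865234375, -28.85669708251953), (153.7396697998047, 162.5985565185547), 11.627335548400879)
[ 30  29  30  29  32  42  77 129 194 236 245 246 245 229 174 166 180 184
 183 182 183 183 184 183 183 183 183 184 183 184 183 183 183 180 180 183
 177 161 128  78  38  26  26  26  30  28]
[ 31  30  31  29  31  34  71 144 213 224 198 183 182 183 183 182 183 183
 183 183 183 183 183 183 183 183 183 180 177 182 191 223 241 244 243 242
 232 195 121  57  32  29]
jar ((460.06939697265625, -267.2733154296875), (66.67982482910156, 69.64323425292969), 55.53148651123047)
[[504.0, -262.0], [450.0, -222.0], [418.0, -278.0], [469.0, -312.0]]
cap (array([ 0.45975688, -0.26909147,  0.071     ]), array([20.72387314, 23.72367605]))
[235 237 236 237 236 237 237 237 237 238 232 231 240 215 120 117 111 113
 114 165 217 228 228 227 233 229 209 209 208 208]
```

```bash
cat >> h.py <<'E'
def delta(x,y,z,yaw=None):
    "tool-axis shift to world target (at present yaw), and turn"
    o=robot.get_obs(); M=R.from_quat(o["tool_rot"]); m=M.as_matrix()
    yw=np.degrees(np.arctan2(m[1,1],m[0,1]))
    d=m.T@(np.array([x,y,z])-o["position"])
    print("d",d.round(4),"yaw",yw.round(2),"tilt",np.degrees(np.arccos(-m[2,2])).round(2),"turn",None if yaw is None else np.radians(yw-yaw).round(3),"q",o["q"].round(2),"F",o["ft_force"].round(2))
E
python3 - <<'E'
from h import *
t=robot.camera("top");s=robot.camera("side")
print(ray(t,416.4,230.3,.071),capfit(t,414,231,22,.071,176,200),ray(s,288,258.9,.071),proj(s,[.46,-.269,.071]))
delta(.45,.25,.2)
delta(.46,-.269,.2,55.5)
E
```

```text
[ 0.45963247 -0.27152874  0.071     ] (array([ 0.46108744, -0.27007303,  0.071     ]), array([18.89349747, 20.56873194])) [ 0.46215071 -0.26717267  0.071     ] [287.04255753 259.50553719]
d [-0.2941 -0.2023  0.0224] yaw 63.88 tilt 0.02 turn None q [ 0.94  0.53  1.43  0.    1.18 -0.18] F [-0.84  0.46  0.23]
d [-0.5315 -0.6639  0.0226] yaw 63.88 tilt 0.02 turn 0.146 q [ 0.94  0.53  1.43  0.    1.18 -0.18] F [-0.84  0.46  0.23]
```

Call:
{"fn": "nudge_tcp", "kwargs": {"motion": [[-0.0245,-0.0169,0,0],[-0.0245,-0.0169,0,0],[-0.0245,-0.0169,0,0],[-0.0245,-0.0169,0,0],[-0.0245,-0.0169,0,0],[-0.0245,-0.0169,0,0],[-0.0245,-0.0169,0,0],[-0.0245,-0.0169,0,0],[-0.0245,-0.0169,0,0],[-0.0245,-0.0169,0,0],[-0.0245,-0.0169,0,0],[-0.0245,-0.0169,0,0]], "aperture": 0.087, "force": 25}}

```text
time: 1.4
position: [0.4504, 0.2484, 0.2228]
tool_rot: [0.226, 0.974, 0.0, 0.0]
ft_force: [0.6, -0.2, 0.5]
grip_width: 0.0871
grip_force: 0.0
```

Call:
{"fn": "nudge_tcp", "kwargs": {"motion": [[-0.0132,-0.0256,0,0],[-0.0132,-0.0256,0,0],[-0.0132,-0.0256,0,0],[-0.0132,-0.0256,0,0],[-0.0132,-0.0256,0,0],[-0.0132,-0.0256,0,0],[-0.0132,-0.0256,0,0],[-0.0132,-0.0256,0,0],[-0.0132,-0.0256,0,0],[-0.0132,-0.0256,0,0],[-0.0132,-0.0256,0,0],[-0.0132,-0.0256,0,0],[-0.0132,-0.0256,0,0],[-0.0132,-0.0256,0,0],[-0.0132,-0.0256,0,0],[-0.0132,-0.0256,0,0],[-0.0132,-0.0256,0,0],[-0.0132,-0.0256,0,0],[0,0,0,0.073],[0,0,0,0.073]]}}

```text
time: 3.07
position: [0.4604, -0.271, 0.2226]
tool_rot: [0.299, 0.954, -0.0, 0.0]
ft_force: [-1.0, 0.4, -0.4]
grip_width: 0.0872
grip_force: 0.0
```

Call:
{"fn": "nudge_tcp", "kwargs": {"motion": [[0,0,0,0],[0,0,0,0]]}}

```text
time: 3.23
position: [0.4602, -0.2687, 0.2225]
tool_rot: [0.296, 0.955, 0.0, -0.0]
ft_force: [-0.6, -1.0, -0.4]
grip_width: 0.0873
grip_force: 0.0
```

```bash
python3 -c "
from h import *
delta(.461,-.269,.1,55.5)"
```

```text
d [-0.0009  0.0002  0.1225] yaw 55.62 tilt 0.0 turn 0.002 q [-0.74  0.4   1.66 -0.    1.07 -1.71] F [-0.62 -0.96 -0.42]
```

Call:
{"fn": "nudge_tcp", "kwargs": {"motion": [[-0.001,0,0.028,0],[0,0,0.028,0],[0,0,0.028,0],[0,0,0.028,0],[0,0,0.028,0],[0,0,0.028,0],[0,0,0.02,0],[0,0,0.016,0],[0,0,0,0],[0,0,0,0]]}}

```text
time: 4.07
position: [0.4609, -0.2686, 0.0181]
tool_rot: [0.296, 0.955, 0.0, -0.001]
ft_force: [-0.1, -0.6, -0.2]
grip_width: 0.0871
grip_force: 0.0
```

```bash
python3 -c "
from h import *
delta(.461,-.269,.018,55.5)
s=robot.camera('side');t=robot.camera('top')
cv2.imwrite('pics/g1.png',np.hstack([zoom(s['img'],288,265,45,380),zoom(t['img'],414,231,45,380)]))"
```

```text
d [-0.0003 -0.0003  0.0001] yaw 55.62 tilt 0.1 turn 0.002 q [-0.74  0.73  1.8  -0.    0.61 -1.71] F [-0.07 -0.57 -0.17]
```

View pics/g1.png

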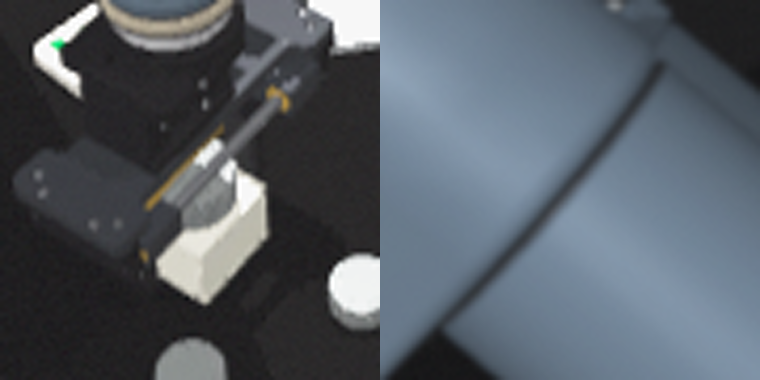

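The side crop shows the fingers straddling the jar, square to its walls, with the near finger left of the near face. The top view is blocked by the forearm. Closing now.

Call:
{"fn": "nudge_tcp", "kwargs": {"motion": [[0,0,0,0],[0,0,0,0],[0,0,0,0],[0,0,0,0],[0,0,0,0],[0,0,0,0],[0,0,0,0],[0,0,0,0]], "aperture": 0.05, "force": 30}}

```text
time: 4.83
position: [0.4613, -0.2694, 0.019]
tool_rot: [0.296, 0.955, -0.0, 0.0]
ft_force: [-0.3, 0.2, 5.0]
grip_width: 0.0599
grip_force: 30.0
```

Call:
{"fn": "nudge_tcp", "kwargs": {"motion": [[0,0,-0.01,0],[0,0,-0.02,0],[0,0,-0.02,0],[0,0,-0.02,0],[0,0,-0.02,0],[0,0,-0.01,0],[0,0,0,0],[0,0,0,0]]}}

```text
time: 5.5
position: [0.4609, -0.269, 0.1185]
tool_rot: [0.296, 0.955, 0.0, 0.0]
ft_force: [-0.8, 0.6, -4.4]
grip_width: 0.0596
grip_force: 30.0
```

```bash
python3 -c "
from h import *
delta(.504,.2305,.118,78.1)"
```

```text
d [0.2473 0.4361 0.0005] yaw 55.52 tilt 0.0 turn -0.394 q [-0.74  0.56  1.76  0.    0.83 -1.71] F [-0.83  0.57 -4.38]
```

Call:
{"fn": "nudge_tcp", "kwargs": {"motion": [[0.0137,0.0242,0,0],[0.0137,0.0242,0,0],[0.0137,0.0242,0,0],[0.0137,0.0242,0,0],[0.0137,0.0242,0,0],[0.0137,0.0242,0,0],[0.0137,0.0242,0,0],[0.0137,0.0242,0,0],[0.0137,0.0242,0,0],[0.0137,0.0242,0,0],[0.0137,0.0242,0,0],[0.0137,0.0242,0,0],[0.0137,0.0242,0,0],[0.0137,0.0242,0,0],[0.0137,0.0242,0,0],[0.0137,0.0242,0,0],[0.0137,0.0242,0,0],[0.0137,0.0242,0,0]]}}

```text
time: 7.0
position: [0.503, 0.2305, 0.1166]
tool_rot: [0.296, 0.955, -0.001, -0.002]
ft_force: [0.5, 0.8, -3.1]
grip_width: 0.0599
grip_force: 30.0
```

Call:
{"fn": "nudge_tcp", "kwargs": {"motion": [[0,0,0,-0.0985],[0,0,0,-0.0985],[0,0,0,-0.0985],[0,0,0,-0.0985],[0,0,0.025,0],[0,0,0.025,0],[0,0,0.012,0],[0,0,0,0],[0,0,0,0],[0,0,0,0]]}}

```text
time: 7.83
position: [0.5045, 0.2294, 0.0563]
tool_rot: [0.104, 0.995, -0.0, -0.0]
ft_force: [0.6, -0.7, -3.2]
grip_width: 0.06
grip_force: 30.0
```

```bash
python3 -c "
from h import *
delta(.504,.2305,.056,78.1)
s=robot.camera('side');t=robot.camera('top')
p=proj(s,[.504,.2305,.03]).astype(int);print(p)
cv2.imwrite('pics/g2.png',np.hstack([zoom(s['img'],*p,35,400),zoom(t['img'],214,221,35,400)]))"
```

```text
d [0.0007 0.0009 0.0003] yaw 78.09 tilt 0.03 turn -0.0 q [ 0.23  0.68  1.74  0.    0.72 -1.14] F [ 0.64 -0.7  -3.19]
[311 152]
```

View pics/g2.png

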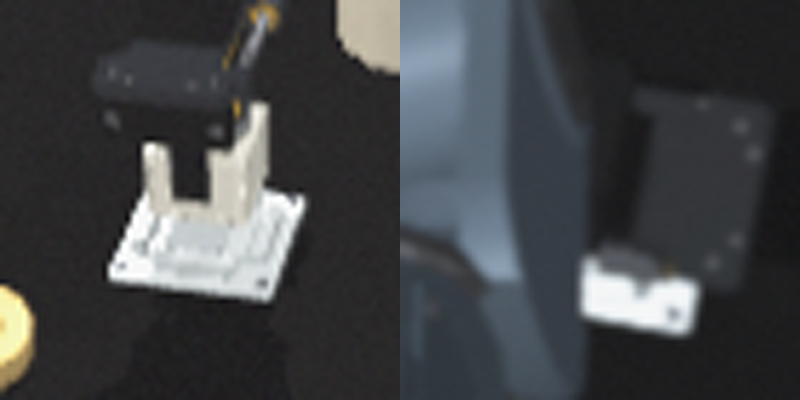

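Jar hovers above the pocket. In the side crop its lower edge runs from about (142,207) to (213,225) and (268,180). I compare the corners predicted for a jar centred at the TCP with what the picture shows.

```bash
python3 - <<'E'
from h import *
s=robot.camera('side');o=robot.get_obs()["position"];K=11
u0,v0,r=311,152,35
im=cv2.resize(s['img'][v0-r:v0+r,u0-r:u0+r,::-1],None,fx=K,fy=K,interpolation=cv2.INTER_CUBIC)
a=np.radians(78.1)
def sq(c,h,z,col):
    P=[]
    for i,j in((1,1),(1,-1),(-1,-1),(-1,1)):
        P.append((proj(s,[c[0]+h*(i*np.cos(a)-j*np.sin(a)),c[1]+h*(i*np.sin(a)+j*np.cos(a)),z])-[u0-r,v0-r]+.5)*K)
    cv2.polylines(im,[np.array(P).round().astype(np.int32)],True,col,1)
sq(o,.030,o[2]-.018,(0,0,255)); sq(o,.030,o[2]+.028,(0,0,255))
for h,z in((.05,.006),(.042,.018),(.032,.018)): sq([.504,.2305],h,z,(0,160,0))
cv2.imwrite('pics/g3.png',im[120:700,60:700])
E
```

```text
(no output)
```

View pics/g3.png

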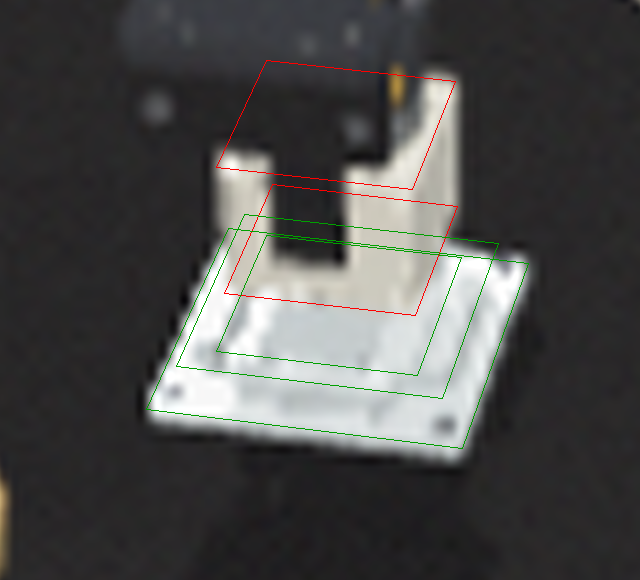

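The overlay matches to within about half a pixel, with the jar over the pocket and a holder y of about 0.229–0.2305. Next I lower it gently while watching the force.

Call:
{"fn": "nudge_tcp", "kwargs": {"motion": [[0,0,0.009,0],[0,0,0.009,0],[0,0,0.003,0],[0,0,0.002,0],[0,0,0.002,0],[0,0,0,0]]}}

```text
time: 8.48
position: [0.5042, 0.2294, 0.031]
tool_rot: [0.104, 0.995, -0.0, -0.0]
ft_force: [-0.6, -0.4, -4.0]
grip_width: 0.0598
grip_force: 30.0
```

```bash
python3 -c "
from h import *
delta(.504,.2297,.024,78.1)"
```

```text
d [0.0002 0.0003 0.007 ] yaw 78.09 tilt 0.05 turn -0.0 q [ 0.23  0.72  1.75 -0.    0.67 -1.14] F [-0.61 -0.38 -4.05]
```

Call:
{"fn": "nudge_tcp", "kwargs": {"motion": [[0,0,0.002,0],[0,0,0.002,0],[0,0,0.002,0],[0,0,0,0]]}}

```text
time: 8.82
position: [0.5043, 0.2294, 0.0252]
tool_rot: [0.104, 0.995, -0.0, -0.0]
ft_force: [-1.2, -0.2, -3.7]
grip_width: 0.06
grip_force: 30.0
```

Call:
{"fn": "nudge_tcp", "kwargs": {"motion": [[0,0,0.001,0],[0,0,0,0]]}}

```text
time: 8.98
position: [0.5044, 0.2295, 0.025]
tool_rot: [0.104, 0.995, -0.0, -0.0]
ft_force: [-1.0, -0.5, 0.4]
grip_width: 0.0599
grip_force: 30.0
```

```bash
python3 -c "
from h import *
delta(.504,.2297,.024,78.1)"
```

```text
d [0.0004 0.0002 0.001 ] yaw 78.1 tilt 0.0 turn -0.0 q [ 0.23  0.74  1.75 -0.    0.66 -1.14] F [-0.96 -0.53  0.4 ]
```

Call:
{"fn": "nudge_tcp", "kwargs": {"motion": [[0,0,0,0],[0,0,0,0],[0,0,0,0],[0,0,0,0],[0,0,0,0],[0,0,0,0]], "aperture": 0.087}}

```text
time: 9.48
position: [0.5046, 0.2295, 0.0246]
tool_rot: [0.104, 0.995, 0.0, 0.0]
ft_force: [-0.3, -0.6, 0.5]
grip_width: 0.0852
grip_force: 0.0
```

Call:
{"fn": "nudge_tcp", "kwargs": {"motion": [[0,0,-0.01,0],[0,0,-0.011,0],[0,0,-0.0105,0],[0,0,0,0.1167],[0,0,0,0.1167],[0,0,0,0.1167],[0,0,0,0.1167],[0,0,0,0.1167],[0,0,0,0.1167],[0,0,0,0.1167],[0,0,0,0.1167],[0,0,0,0.1167],[0,0,0,0.1167],[0,0,0,0.1167],[0,0,0,0.1167],[0,0,0,0],[0,0,0,0]]}}

```text
time: 10.9
position: [0.5049, 0.2296, 0.0571]
tool_rot: [0.719, 0.695, 0.001, 0.0]
ft_force: [0.1, 0.4, 0.3]
grip_width: 0.0869
grip_force: 0.0
```

```bash
python3 -c "
from h import *
delta(.504,.2297,.0565,78.1)
s=robot.camera('side')
p=proj(s,[.504,.2305,.05]).astype(int)
cv2.imwrite('pics/g4.png',zoom(s['img'],*p,35,500))"
```

```text
d [ 0.0001 -0.0009  0.0006] yaw -1.96 tilt 0.09 turn -1.397 q [ 0.23  0.68  1.74 -0.    0.72  0.26] F [0.11 0.4  0.29]
```

View pics/g4.png

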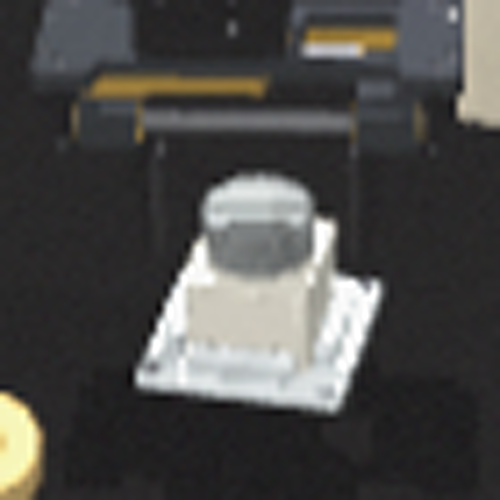

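The picture shows the jar seated square in the holder (body centre about (262,310) in the crop), the cap home, and an open finger on each side of the cap. First grip and twist.

Call:
{"fn": "nudge_tcp", "kwargs": {"motion": [[0,0,0.0005,0],[0,0,0,0],[0,0,0,0],[0,0,0,0],[0,0,0,0],[0,0,0,0],[0,0,0,0],[0,0,0,0]], "aperture": 0.045, "force": 50}}

```text
time: 11.62
position: [0.5049, 0.2295, 0.0556]
tool_rot: [0.72, 0.694, 0.0, 0.0]
ft_force: [1.1, 0.3, -0.9]
grip_width: 0.0511
grip_force: 50.1
```

Call:
{"fn": "nudge_tcp", "kwargs": {"motion": [[0,0,0,-0.1167],[0,0,0,-0.1167],[0,0,0,-0.1167],[0,0,-0.0001,-0.1167],[0,0,-0.0001,-0.1167],[0,0,-0.0002,-0.1167]]}}

```text
time: 12.12
position: [0.5041, 0.2294, 0.0558]
tool_rot: [0.436, 0.9, -0.0, -0.0]
ft_force: [-0.6, 0.6, 0.1]
grip_width: 0.0511
grip_force: 50.1
```

```bash
python3 -c "
from h import *
delta(.504,.2297,.0565);print(robot.get_obs()['moment'])"
```

```text
d [ 0.0003  0.0001 -0.0007] yaw 38.31 tilt 0.04 turn None q [ 0.23  0.68  1.74  0.    0.72 -0.44] F [-0.62  0.59  0.05]
[-0.02606767 -0.00363409  0.05099555]
```

Call:
{"fn": "nudge_tcp", "kwargs": {"motion": [[0,0,-0.0002,-0.1167],[0,0,-0.0002,-0.1167],[0,0,-0.0002,-0.1167],[0,0,-0.0002,-0.1167],[0,0,-0.0002,-0.1167],[0,0,-0.0002,-0.1167],[0,0,0,0]]}}

```text
time: 12.7
position: [0.5042, 0.2294, 0.0571]
tool_rot: [0.103, 0.995, -0.0, -0.0]
ft_force: [0.2, -0.6, -0.7]
grip_width: 0.0507
grip_force: 50.1
```

```bash
python3 -c "
from h import *
delta(.504,.2297,.0565);print(robot.get_obs()['moment'])"
```

```text
d [0.0003 0.0002 0.0006] yaw 78.21 tilt 0.03 turn None q [ 0.23  0.68  1.74 -0.    0.72 -1.14] F [ 0.21 -0.62 -0.69]
[ 0.05223893  0.01253117 -0.03377426]
```

Call:
{"fn": "nudge_tcp", "kwargs": {"motion": [[0,0,0,0],[0,0,0,0],[0,0,0,0],[0,0,0,0],[0,0,0,0],[0,0,0,0.1167],[0,0,0,0.1167],[0,0,0,0.1167],[0,0,0,0.1167],[0,0,0,0.1167],[0,0,0,0.1167],[0,0,0,0.1167],[0,0,0,0.1167],[0,0,0,0.1167],[0,0,0,0.1167],[0,0,0,0.1167],[0,0,0,0.1167],[0,0,0,0]], "aperture": 0.08}}

```text
time: 14.2
position: [0.5045, 0.2295, 0.0572]
tool_rot: [0.721, 0.693, 0.0, 0.0]
ft_force: [0.2, -0.6, -0.3]
grip_width: 0.0801
grip_force: 0.0
```

Call:
{"fn": "nudge_tcp", "kwargs": {"motion": [[0,0,0,0],[0,0,0,0],[0,0,0,0],[0,0,0,0],[0,0,0,0],[0,0,0,0],[0,0,0,0]], "aperture": 0.045, "force": 50}}

```text
time: 14.78
position: [0.5045, 0.2295, 0.0571]
tool_rot: [0.72, 0.694, -0.0, 0.0]
ft_force: [-0.5, 0.1, 0.1]
grip_width: 0.0512
grip_force: 50.0
```

Call:
{"fn": "nudge_tcp", "kwargs": {"motion": [[0,0,-0.0002,-0.1167],[0,0,-0.0002,-0.1167],[0,0,-0.0003,-0.1167],[0,0,-0.0002,-0.1167],[0,0,-0.0002,-0.1167],[0,0,-0.0003,-0.1167],[0,0,-0.0002,-0.1167],[0,0,-0.0002,-0.1167],[0,0,-0.0003,-0.1167],[0,0,-0.0002,-0.1167],[0,0,-0.0002,-0.1167],[0,0,-0.0003,-0.1167],[0,0,0,0]]}}

```text
time: 15.87
position: [0.5044, 0.2295, 0.0599]
tool_rot: [0.103, 0.995, 0.0, 0.0]
ft_force: [-0.5, 0.7, -0.6]
grip_width: 0.0514
grip_force: 50.0
```

```bash
python3 -c "
from h import *
delta(.504,.2297,.0565);print(robot.get_obs()['moment'])"
```

```text
d [0.0005 0.0002 0.0034] yaw 78.22 tilt 0.0 turn None q [ 0.23  0.67  1.74  0.    0.73 -1.14] F [-0.49  0.67 -0.61]
[ 0.06818548 -0.04836077 -0.00063684]
```

Call:
{"fn": "nudge_tcp", "kwargs": {"motion": [[0,0,0,0],[0,0,0,0],[0,0,0,0],[0,0,0,0],[0,0,0,0],[0,0,0,0]], "aperture": 0.08}}

```text
time: 16.37
position: [0.5044, 0.2295, 0.0599]
tool_rot: [0.104, 0.995, -0.0, -0.0]
ft_force: [-0.1, 0.7, 0.5]
grip_width: 0.078
grip_force: 0.0
```

```bash
python3 -c "
from h import *
s=robot.camera('side')
p=proj(s,[.504,.2305,.05]).astype(int)
cv2.imwrite('pics/g5.png',zoom(s['img'],*p,35,500))"
```

```text
(no output)
```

View pics/g5.png

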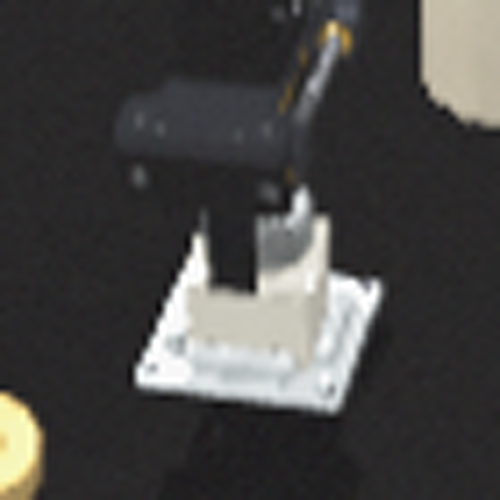

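The finger hides the cap in this view, but the jar is still seated. After turning back I compare the cap's top edge with the earlier crop from the same view.

Call:
{"fn": "nudge_tcp", "kwargs": {"motion": [[0,0,0,0.1167],[0,0,0,0.1167],[0,0,0,0.1167],[0,0,0,0.1167],[0,0,0,0.1167],[0,0,0,0.1167],[0,0,0,0.1167],[0,0,0,0.1167],[0,0,0,0.1167],[0,0,0,0.1167],[0,0,0,0.1167],[0,0,0,0.1167],[0,0,0,0]], "aperture": 0.08}}

```text
time: 17.5
position: [0.5045, 0.2295, 0.06]
tool_rot: [0.721, 0.693, 0.0, 0.0]
ft_force: [0.1, -0.1, 0.8]
grip_width: 0.0801
grip_force: 0.0
```

```bash
python3 - <<'E'
from h import *
s=robot.camera('side')
p=proj(s,[.504,.2305,.05]).astype(int)
z=zoom(s['img'],*p,35,500);cv2.imwrite('pics/g6.png',z)
a=cv2.imread('pics/g4.png')
edge=lambda im,x0,x1,y0,y1:[float(np.argmax(im[y0:y1,x].max(1)>110)+y0) for x in range(x0,x1,10)]
print(edge(a,230,290,140,250),edge(z,230,290,140,250))
b=lambda im:[int(400-np.argmax(im[400:250:-1,x].max(1)>110)) for x in range(200,320,40)]
print(b(a),b(z)); print("px/mm",np.diff([proj(s,[.504,.23,h]) for h in(.077,.087)],axis=0)*500/70/10)
E
```

```text
[180.0, 176.0, 176.0, 174.0, 176.0, 177.0] [173.0, 171.0, 169.0, 169.0, 171.0, 172.0]
[395, 399, 400] [395, 399, 400]
px/mm [[-0.06447388 -1.80636709]]
```

The cap has risen about 3.0 mm, which matches 160° unscrewed. Third twist, fresh grip, then the fourth.

Call:
{"fn": "nudge_tcp", "kwargs": {"motion": [[0,0,0,0],[0,0,0,0],[0,0,0,0],[0,0,0,0],[0,0,0,0],[0,0,0,0],[0,0,0,0]], "aperture": 0.045, "force": 50}}

```text
time: 18.13
position: [0.5045, 0.2295, 0.06]
tool_rot: [0.72, 0.694, 0.0, 0.0]
ft_force: [-0.8, 0.9, 0.2]
grip_width: 0.0513
grip_force: 50.0
```

Call:
{"fn": "nudge_tcp", "kwargs": {"motion": [[0,0,-0.0002,-0.1167],[0,0,-0.0002,-0.1167],[0,0,-0.0003,-0.1167],[0,0,-0.0002,-0.1167],[0,0,-0.0002,-0.1167],[0,0,-0.0003,-0.1167],[0,0,-0.0002,-0.1167],[0,0,-0.0002,-0.1167],[0,0,-0.0003,-0.1167],[0,0,-0.0002,-0.1167],[0,0,-0.0002,-0.1167],[0,0,-0.0003,-0.1167],[0,0,0,0]]}}

```text
time: 19.22
position: [0.5044, 0.2294, 0.0628]
tool_rot: [0.103, 0.995, -0.0, -0.0]
ft_force: [0.4, 1.0, 0.0]
grip_width: 0.051
grip_force: 50.0
```

Call:
{"fn": "nudge_tcp", "kwargs": {"motion": [[0,0,0,0],[0,0,0,0],[0,0,0,0],[0,0,0,0],[0,0,0,0],[0,0,0,0.1167],[0,0,0,0.1167],[0,0,0,0.1167],[0,0,0,0.1167],[0,0,0,0.1167],[0,0,0,0.1167],[0,0,0,0.1167],[0,0,0,0.1167],[0,0,0,0.1167],[0,0,0,0.1167],[0,0,0,0.1167],[0,0,0,0.1167],[0,0,0,0]], "aperture": 0.08}}

```text
time: 20.72
position: [0.5045, 0.2295, 0.0628]
tool_rot: [0.721, 0.693, 0.0, 0.0]
ft_force: [-0.3, 0.3, -0.7]
grip_width: 0.0801
grip_force: 0.0
```

Call:
{"fn": "nudge_tcp", "kwargs": {"motion": [[0,0,0,0],[0,0,0,0],[0,0,0,0],[0,0,0,0],[0,0,0,0],[0,0,0,0],[0,0,0,0]], "aperture": 0.045, "force": 50}}

```text
time: 21.3
position: [0.5045, 0.2294, 0.0628]
tool_rot: [0.72, 0.694, 0.0, 0.0]
ft_force: [-0.2, -0.1, -0.3]
grip_width: 0.0511
grip_force: 50.0
```

Call:
{"fn": "nudge_tcp", "kwargs": {"motion": [[0,0,-0.0002,-0.1167],[0,0,-0.0002,-0.1167],[0,0,-0.0003,-0.1167],[0,0,-0.0002,-0.1167],[0,0,-0.0002,-0.1167],[0,0,-0.0003,-0.1167],[0,0,-0.0002,-0.1167],[0,0,-0.0002,-0.1167],[0,0,-0.0003,-0.1167],[0,0,-0.0002,-0.1167],[0,0,-0.0002,-0.1167],[0,0,-0.0003,-0.1167],[0,0,0,0]]}}

```text
time: 22.38
position: [0.5044, 0.2294, 0.0655]
tool_rot: [0.103, 0.995, -0.0, -0.0]
ft_force: [-0.4, -0.3, -0.2]
grip_width: 0.0512
grip_force: 50.0
```

```bash
python3 -c "
from h import *
delta(.504,.2297,.0565);print(robot.get_obs()['moment'])"
```

```text
d [0.0005 0.0002 0.009 ] yaw 78.22 tilt 0.01 turn None q [ 0.23  0.66  1.74 -0.    0.74 -1.14] F [-0.41 -0.31 -0.19]
[ 0.03640549  0.03689665 -0.02811142]
```

~320° from home: lift a few mm and check the load.

Call:
{"fn": "nudge_tcp", "kwargs": {"motion": [[0,0,-0.001,0],[0,0,-0.002,0],[0,0,-0.002,0],[0,0,-0.001,0],[0,0,0,0],[0,0,0,0]]}}

```text
time: 22.88
position: [0.5045, 0.2295, 0.0717]
tool_rot: [0.104, 0.995, 0.0, 0.0]
ft_force: [-0.1, -0.6, -0.2]
grip_width: 0.0509
grip_force: 50.0
```

Call:
{"fn": "nudge_tcp", "kwargs": {"motion": [[0,0,0,0],[0,0,0,0]]}}

```text
time: 23.05
position: [0.5044, 0.2294, 0.0715]
tool_rot: [0.104, 0.995, -0.0, -0.0]
ft_force: [0.0, 0.1, 0.0]
grip_width: 0.051
grip_force: 50.0
```

Call:
{"fn": "nudge_tcp", "kwargs": {"motion": [[0,0,-0.01,0],[0,0,-0.02,0],[0,0,-0.02,0],[0,0,-0.015,0],[0,0,0,0],[0,0,0,0]]}}

```text
time: 23.55
position: [0.5051, 0.2296, 0.1377]
tool_rot: [0.104, 0.995, 0.0, 0.001]
ft_force: [0.7, -1.2, 0.3]
grip_width: 0.0512
grip_force: 50.0
```

```bash
python3 -c "
from h import *
delta(.5895,-.029,.13)
s=robot.camera('side')
p=proj(s,[.504,.2305,.06]).astype(int)
cv2.imwrite('pics/g7.png',zoom(s['img'],*p,40,500))"
```

```text
d [-0.136  -0.2356  0.0077] yaw 78.1 tilt 0.15 turn None q [ 0.23  0.55  1.69  0.    0.9  -1.14] F [ 0.73 -1.2   0.29]
```

View pics/g7.png

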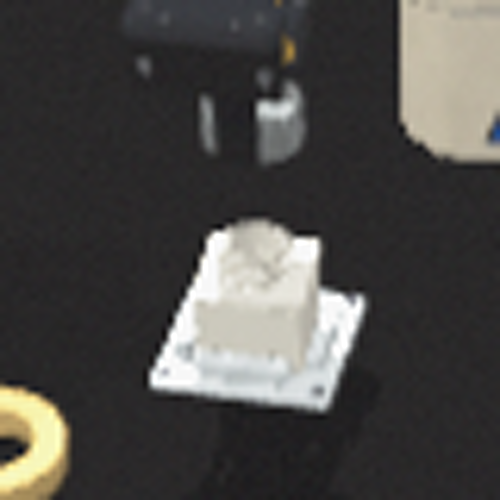

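The cap (about (255,125) in the crop) hangs in the fingers, clear of the bare neck at (258,255), and the jar is still seated. On to the tray.

Call:
{"fn": "nudge_tcp", "kwargs": {"motion": [[-0.0113,-0.0196,0,0],[-0.0113,-0.0196,0,0],[-0.0113,-0.0196,0,0],[-0.0113,-0.0196,0,0],[-0.0113,-0.0196,0,0],[-0.0113,-0.0196,0,0],[-0.0113,-0.0196,0,0],[-0.0113,-0.0196,0,0],[-0.0113,-0.0196,0,0],[-0.0113,-0.0196,0,0],[-0.0113,-0.0196,0,0],[-0.0113,-0.0196,0,0],[0,0,0,0]]}}

```text
time: 24.68
position: [0.5899, -0.0327, 0.1352]
tool_rot: [0.105, 0.994, -0.001, 0.0]
ft_force: [-0.4, -0.6, 0.1]
grip_width: 0.0509
grip_force: 50.0
```

Call:
{"fn": "nudge_tcp", "kwargs": {"motion": [[0,0,0.03,0],[0,0,0.03,0],[0,0,0.03,0],[0,0,0.02,0],[0,0,0.01,0],[0,0,0.005,0],[0,0,0,0],[0,0,0,0]]}}

```text
time: 25.35
position: [0.5891, -0.0285, 0.012]
tool_rot: [0.104, 0.995, -0.0, 0.0]
ft_force: [0.4, -0.1, -0.4]
grip_width: 0.051
grip_force: 50.0
```

```bash
python3 -c "
from h import *
delta(.5895,-.029,.0058)"
```

```text
d [-0.0005 -0.0004  0.0062] yaw 78.11 tilt 0.04 turn None q [-0.24  0.78  1.66  0.    0.7  -1.6 ] F [ 0.43 -0.12 -0.42]
```

Call:
{"fn": "nudge_tcp", "kwargs": {"motion": [[0,0,0.002,0],[0,0,0.002,0],[0,0,0.001,0],[0,0,0,0],[0,0,0,0]]}}

```text
time: 25.77
position: [0.5888, -0.0287, 0.0069]
tool_rot: [0.104, 0.995, -0.0, 0.0]
ft_force: [-0.1, 0.0, -1.1]
grip_width: 0.0507
grip_force: 50.0
```

Call:
{"fn": "nudge_tcp", "kwargs": {"motion": [[0,0,0.0007,0],[0,0,0,0]]}}

```text
time: 25.93
position: [0.5888, -0.0287, 0.006]
tool_rot: [0.104, 0.995, -0.0, 0.0]
ft_force: [-0.2, -0.5, 0.4]
grip_width: 0.051
grip_force: 50.0
```

Within a fraction of a millimetre of the floor: release and retreat.

Call:
{"fn": "nudge_tcp", "kwargs": {"motion": [[0,0,0,0],[0,0,0,0],[0,0,0,0],[0,0,0,0],[0,0,0,0],[0,0,0,0],[0,0,0,0]], "aperture": 0.085}}

```text
time: 26.52
position: [0.5886, -0.0287, 0.0058]
tool_rot: [0.104, 0.995, 0.0, -0.0]
ft_force: [-0.4, -0.1, -0.2]
grip_width: 0.0832
grip_force: 0.0
```

Call:
{"fn": "nudge_tcp", "kwargs": {"motion": [[0,0,-0.01,0],[0,0,-0.03,0],[0,0,-0.03,0],[0,0,-0.03,0],[0,0,-0.03,0],[0,0,-0.03,0],[0.03,0,0,0],[0.03,0,0,0],[0.03,0,0,0],[0.03,0,0,0],[0.03,0,0,0],[0,0,0,0],[0,0,0,0]]}}

```text
time: 27.6
position: [0.4401, 0.0029, 0.1666]
tool_rot: [0.104, 0.995, 0.0, -0.0]
ft_force: [1.2, 0.1, 0.3]
grip_width: 0.0847
grip_force: 0.0
```

```bash
python3 - <<'E'
from h import *
s=robot.camera('side');t=robot.camera('top')
p=proj(s,[.59,-.03,.02]).astype(int);q=proj(s,[.504,.2305,.05]).astype(int)
cv2.imwrite('pics/g8.png',np.hstack([zoom(s['img'],*p,45,390),zoom(s['img'],*q,35,390)]))
E
```

```text
(no output)
```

View pics/g8.png

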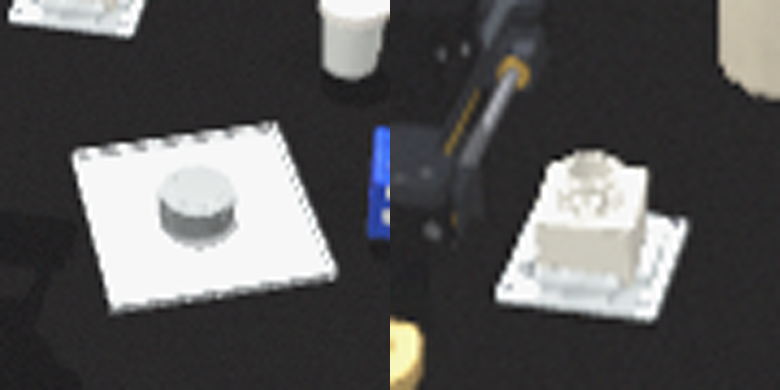

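The cap lies flat, top up, in the middle of the tray (crop (198,205)), and the open jar is square and fully down in the holder (crop (592,225)).

```bash
python3 -c "
from rig import robot
print(robot.hand_in())"
```

```text
the job is handed in; nothing more can be done
None
```

The jar stands open and fully down in its holder, its cap lies flat, top up, in the middle of the tray, and I handed the job in at about 28 s; the hand-in gave no verdict.

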